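# Set the dough sheeter for the first pass

### The job

Set the dough sheeter up for the first, thickest pass: push its gap lever away from the front, on past the middle detent, until it rests at the far stop and the rollers stand wide open, and push the catch tray in under the rollers until it is fully home against its stop. Only push with the fingers: do not grip or lift anything, keep the tray flat on the counter, and leave the flour shaker, the pastry brush and the bench scraper as they are.

Things in the scene. Friction and masses are not known exactly. Their poses are not given: they have to be found in the camera images.
- sheeter: Hand-cranked dough sheeter, fixed: two white side frames 120 mm deep, 198 mm high, round-topped, two steel rollers between them, crank on its left (+y), gap lever on its right (-y). Origin: centre of its underside on the counter; +x from its front (towards the robot) to its rear, z up. Frames: inner faces at y = +-103 mm, outer faces +-117 mm, foot flanges (20 mm high) to +-140 mm.
- gap_lever (a joint): Lever angle, rad, about an axis along the sheeter's y at its x = -30, z = 75 mm. 0: closed, leaning 0.55 rad to the front; grows as it swings to the rear (+x). A spring ball holds it at 0, at 0.55 (first detent, upright) and at 1.10 (second, also the hard stop). Left between two of these it snaps to the nearer. Pushing it out of a detent takes some 6 to 10 N at the grip.
- lever_grip (a point): Centre of the lever's black grip, a level round bar 21 mm thick, 44 mm long, sticking out to the right along the sheeter's y, 125 mm from the pivot. Free at front, rear, above and right; the side frame's face is 34 mm to the left of this point. It is about 182 mm high at both ends of the swing, 200 mm in the middle, and moves 131 mm to the rear in all.
- catch_tray: Loose open steel tray, 170 mm deep (x), 190 mm wide (y), 30 mm high, walls 3 mm, 0.35 kg. Origin: centre of its underside; +x to its rear end, which stands between the side frames (8 mm play each side). It is pulled out 45 to 70 mm. Fully home, its rear wall touches a low stop rod and its origin is at x = -42 mm in the sheeter's frame, its front wall 67 mm ahead of the frames.
- tray_front (a point): Middle of the outer face of the tray's front wall, 15 mm above the counter: the place to push, to the rear.
- flour_shaker: Steel flour shaker, 61 mm across, 84 mm high, standing to the right of the sheeter; to be left alone. Origin: centre of its underside.
- pastry_brush: Wooden pastry brush lying flat, 180 mm long (its y), 44 mm wide, 13 mm high, front right of the sheeter; to be left alone. Origin: its centre on the counter.
- bench_scraper: Bench scraper lying flat, 107 mm (x) by 152 mm (y), 20 mm high at its wooden grip, front left of the sheeter; to be left alone. Origin: its centre on the counter.

How it is judged:
By the outcome, as a careful person would: the job done as asked, in the order asked, and still so for the second after the job is handed in, with the robot touching nothing.
It also fails if it takes over 51 s, if anything falls off the work surface, if the arm or the gripper's body presses on something with over 40 N, if the wrist force passes 120 N, or if a joint passes its speed limit or range.

### The arm

A 6-joint arm with a two-finger parallel gripper is mounted at the origin on a cart in front of the work surface, level with it; the furniture and walls round the work are solid. World frame = base frame: x ahead of the robot, y to its left, z up, the work surface at z = 0. Lengths are in m, angles in degrees, forces in N, time in s.
With the tool pointing down it reaches from about 0.275 to 0.825 m from the base axis. Payload 5.2 kg.
Tool frame: the origin (TCP) lies on the centre line of the jaws, within the pads' length; the fingertips stand 14 mm ahead of it and the grasp point (between the pads) lies 5 mm behind it; z points along the fingers, y is the line along which they close (so a half turn about z gives the same grasp; the last joint's range is limited). The gripper opens to 93 mm and grips with 3 to 60 N. Pads are 15 mm wide; open, the fingers measure 128 mm over their backs; the gripper's body (75 mm by 188 mm) begins 65 mm behind the grasp point.
Start: joints at [-11.62, 14.817, 87.949, -0, 77.235, -11.62], TCP at [0.55, 0, 0.233] pointing down, gripper open.
Joint ranges: [-179.93, 179.93], [-52.35, 119.4], [10.71, 147.94], [-69.91, 249.91], [12.55, 155.21], [-178.61, 178.61]. Speed limits (degrees/s): [147.25, 147.25, 180, 180, 180, 180].

### API

Orientations are given as a 3x3 rotation matrix whose columns are the frame's x, y, z axes.
In Python, from station import robot gives the robot as it stands. The module is installed in compiled form; this text tells all that it offers.
- The arm moves only by the tool servo_tool, never from a script. Its argument "increments" is a list of rows, each an object of numbers: "tx", "ty", "tz": the shift along the tool's x, y, z in mm; "wx", "wy", "wz": the turn, a rotation vector about the tool's x, y, z in rad. A call has 1 to 12 rows; each row shifts and turns the commanded pose from where the row before left it, along the tool's axes as they then stand; what a row does not reach is not made up. A row lasts 1/8 s, in which the tool goes at most 62.5 mm and 10.7 degrees, less where a joint would pass 70% of its speed; a pose out of reach is approached as far as the arm can. A call is refused whole if a number of a shift passes 62.5 or a number of a turn 0.188, either way. A call with a gripper value outside its range is refused whole. "claw" is the gripper command: -1 is fully open, 1 is shut, values between are in proportion, set as the call begins (left out, the last holds). The fingers move at their own pace and stop on an object; "force" is the grip in N (left out, the last holds). Time passes only in rows, so rows that do not move let the fingers close. It gives the time, the measured TCP pose, the force, the opening and the grip force at its end, in the units of the state.
- robot.sense(): the state, without advancing time (a new reading comes with each control period).
- robot.read_camera(name): name is "scene" or "side" or "wrist"; returns a dict with "frame" (400x640x3 uint8, blue, green, red), "camera_matrix" (3x3 intrinsics, pixels), "extrinsics" (4x4, takes a point from world to camera coordinates). Camera axes: x right, y up, looking along -z (the intrinsics and any distortion apply to the point x, -y, -z); pixel columns grow to the right and rows downward; lengths in m; the calibration is good to about 2 mm. A picture is of the moment at which its call begins. There is no depth.
- robot.sign_off(): hands the job in; it is judged then, once.
The state is a dict: "t": time; "qpos": joint angles; "joint_vel": joint speeds; "tau": joint torques, N m; "tcp_pos": TCP position; "orientation": TCP orientation; "wrist_force": force on the tool from outside, world axes, zero at the start; "ft_torque": the same for the moment, N m; "finger_gap": opening from 0.0 (shut) to 1.0 (fully open); "grasp_force": force on a finger pad.
Only numpy, scipy, OpenCV 4.12 (cv2) and the standard library are available. Lean on these libraries where they do the work, as an engineer would, in place of code of your own. Each camera call takes 0.05 s, during which the arm holds its last target. There are 200 camera calls.

## Working session

There is one attempt and no reset: what is moved stays moved. The work goes in short steps, Python scripts to look and compute and a tool call to move; the robot and the scene stay as the last step left them, time stands still between calls to the robot, and variables do not carry over. Pictures are saved under pics/ and viewed, at most 10 in all, crops included, and the job is handed in when it is done.

Besides the shell and the picture viewer there is one more tool, called after "Emit:" by a JSON object that holds its "api" and its "payload", one argument or row to a line. servo_tool: Moves the arm, as the interface text tells. Its arguments: {"type":"object","properties":{"increments":{"type":"array"},"claw":{"type":"number"},"force":{"type":"number"}},"required":["increments"]}

```bash
mkdir -p pics; cat > h.py <<'E'
import numpy as np, cv2
from station import robot
def snap(n,f):
    d=robot.read_camera(n); cv2.imwrite(f'pics/{f}.png',d['frame']); np.savez(f'pics/{f}.npz',K=d['camera_matrix'],E=d['extrinsics']); return d
def ray(f,u,v):
    d=np.load(f'pics/{f}.npz');K,E=d['K'],d['E'];R,t=E[:3,:3],E[:3,3]
    p=np.linalg.inv(K)@[u,v,1]; return -R.T@t, R.T@np.array([p[0],-p[1],-p[2]])
def at(f,u,v,z):
    c,r=ray(f,u,v); return c+r*(z-c[2])/r[2]
def proj(f,P):
    d=np.load(f'pics/{f}.npz');p=d['E'][:3,:3]@np.array(P)+d['E'][:3,3]; p=d['K']@[p[0],-p[1],-p[2]]; return p[:2]/p[2]
E
python3 - <<'E'
from h import *
a=snap('scene','s0');b=snap('side','d0');print(a.keys());s=robot.sense();print(s['t'],s['orientation'])
for f in('s0','d0'):print(np.load(f'pics/{f}.npz')['K'],ray(f,320,200))
E
```

```text
dict_keys(['frame', 'camera_matrix', 'extrinsics'])
0.1 [[-5.51112164e-05  9.99998650e-01 -1.64222633e-03]
 [ 9.99999944e-01  5.56522865e-05  3.29429636e-04]
 [ 3.29520585e-04 -1.64220808e-03 -9.99998597e-01]]
[[416.94495619   0.         320.48642149]
 [  0.         416.94495619 199.27916212]
 [  0.           0.           1.        ]] (array([ 0.03672142, -0.60412172,  0.67976381]), array([ 0.50122409,  0.66081639, -0.55865952]))
[[520.4216449    0.         325.03692877]
 [  0.         520.4216449  201.99205596]
 [  0.           0.           1.        ]] (array([0.04622171, 0.96670531, 0.95951558]), array([ 0.37747361, -0.68682745, -0.6212005 ]))
```

View pics/s0.png

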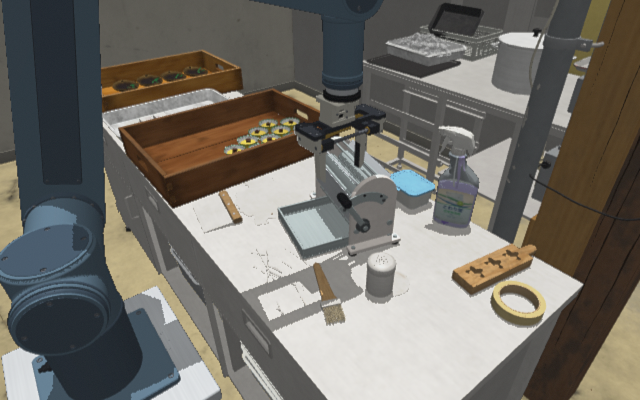

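View pics/d0.png

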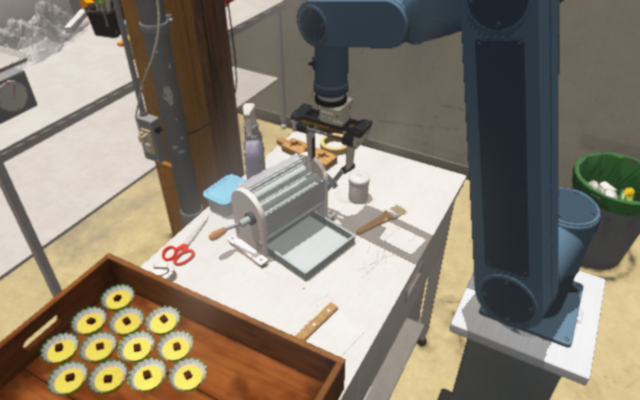

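The scene view shows the tray front wall from about (280,208) to (303,250), the lever grip near (344,200) and the shaker at (380,275). In the side view the tray's front corners are at about (355,240) and (305,275). I'll enlarge both.

```bash
python3 - <<'E'
import cv2
a=cv2.imread('pics/s0.png')[150:300,250:450];cv2.imwrite('pics/s0c.png',cv2.resize(a,None,fx=4,fy=4,interpolation=2))
a=cv2.imread('pics/d0.png')[140:290,210:410];cv2.imwrite('pics/d0c.png',cv2.resize(a,None,fx=4,fy=4,interpolation=2))
E
```

```text
(no output)
```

View pics/s0c.png

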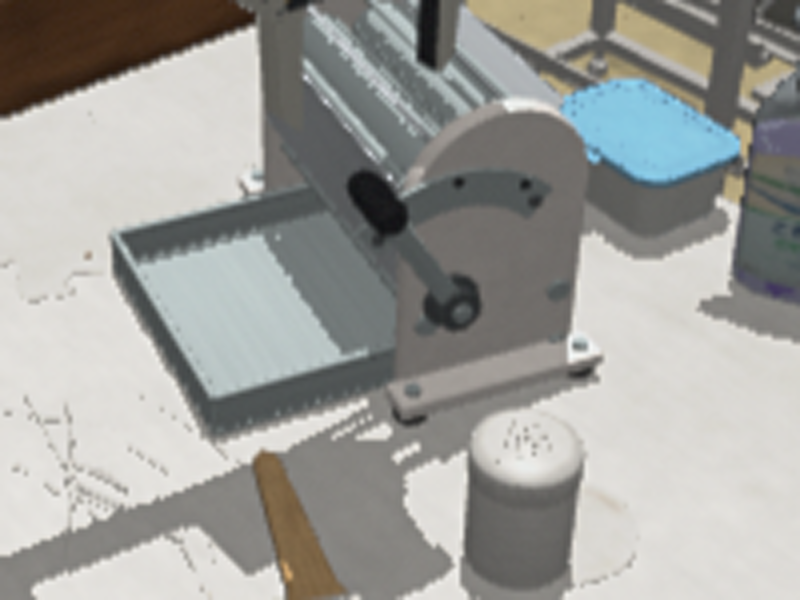

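View pics/d0c.png

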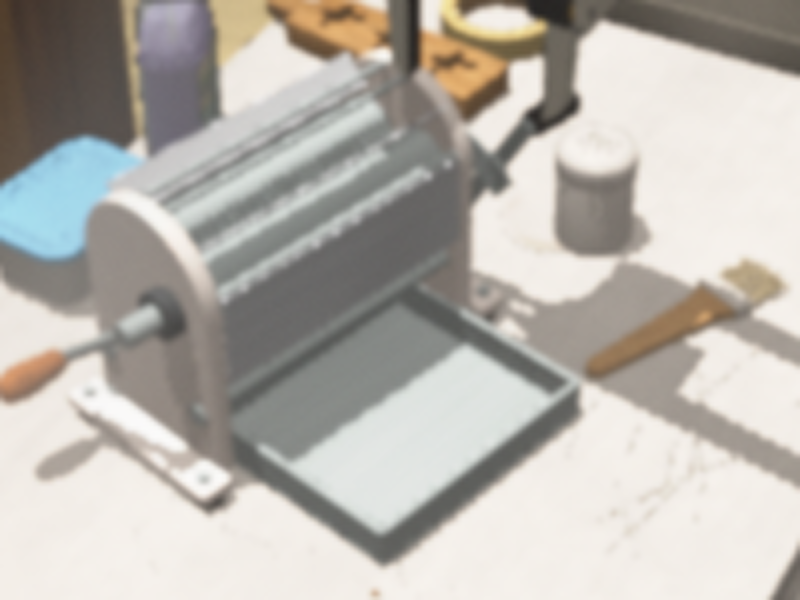

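```bash
python3 - <<'E'
from h import *
S=lambda u,v,z:at('s0',250+u/4,150+v/4,z).round(4)
D=lambda u,v,z:at('d0',210+u/4,140+v/4,z).round(4)
print('tray FL',S(112,237,.03),D(383,545,.03));print('tray FR',S(210,402,.03),D(578,385,.03),S(212,438,0),D(578,408,0))
print('R foot f/r',S(395,398,.02),S(602,352,.02));print('L foot f/r',D(212,498,.02),D(72,390,.02))
c1,r1=ray('s0',250+378/4,150+201/4);c2,r2=ray('d0',210+553/4,140+110/4)
st=np.linalg.lstsq(np.c_[r1,-r2],c2-c1,rcond=None)[0];print('grip',c1+r1*st[0],c2+r2*st[1])
print('grip z182',S(378,201,.182),'pivot cap', S(455,303,.075))
print('shaker top',S(525,445,.084),D(597,150,.084),'brush',S(265,455,.01),D(592,368,.01))
E
```

```text
tray FL [0.5034 0.1996 0.03  ] [0.498  0.2168 0.03  ]
tray FR [0.4569 0.0207 0.03  ] [0.4568 0.0305 0.03  ] [0.4581 0.0221 0.    ] [ 0.46   0.021 -0.   ]
R foot f/r [ 0.5529 -0.0356  0.02  ] [ 0.6824 -0.0823  0.02  ]
L foot f/r [0.6172 0.2254 0.02  ] [0.7546 0.1863 0.02  ]
grip [ 0.52266844 -0.04972376  0.18302071] [ 0.5202613  -0.04935662  0.18107564]
grip z182 [ 0.5237 -0.0486  0.182 ] pivot cap [ 0.594  -0.0401  0.075 ]
shaker top [ 0.5317 -0.1612  0.084 ] [ 0.5295 -0.1463  0.084 ] brush [ 0.4677 -0.0183  0.01  ] [ 0.4647 -0.0097  0.01  ]
```

```bash
cat >> h.py <<'E'
def R2(a): return np.array([[np.cos(a),-np.sin(a)],[np.sin(a),np.cos(a)]])
def w(p,q): # pose (x,y,yaw), local pt -> world
    return np.r_[R2(p[2])@np.array(q[:2])+p[:2],q[2]]
def s(p,P): return np.r_[R2(p[2]).T@(np.array(P[:2])-p[:2]),P[2]]
E
python3 - <<'E'
from h import *
from scipy.optimize import least_squares as L
S=lambda u,v:('s0',250+u/4,150+v/4)
D=lambda u,v:('d0',210+u/4,140+v/4)
def fit(obs,x0,h=None):
    f=lambda p:np.concatenate([proj(o[0],w(p,q(p) if callable(q) else q))-o[1:] for q,o in obs])
    r=L(f,x0,loss='soft_l1');print(r.x.round(4),r.fun.reshape(-1,2).round(1).tolist());return r.x
g=(-.0953,-.151,.1816)
sh=fit([(lambda p:(-p[3],-.14,.02),S(395,398)),(lambda p:(p[3],-.14,.02),S(602,352)),(lambda p:(-p[3],.14,.02),D(212,498)),(lambda p:(p[3],.14,.02),D(72,390)),
 (g,S(378,201)),(g,D(553,110))],[.652,.0735,-.26,.065])
tr=fit([((-.085,.095,.03),S(112,237)),((-.085,-.095,.03),S(210,402)),((-.085,-.095,0),S(212,438)),((-.085,.095,.03),D(383,545)),((-.085,-.095,.03),D(578,385)),((-.085,.095,0),D(385,563)),((-.085,-.095,0),D(578,408))],[.56,.09,-.24])
np.save('sh.npy',sh)
print('tray in sheeter',s(sh,[tr[0],tr[1],0]),'front',w(tr,(-.085,0,.015)),'grip',w(sh,g))
print('start', w(sh,(-.0953-.0105-.0075-.03,-.156,.178)))
print('scraper grip',at('s0',230,207,.02),at('d0',320,320,.02),s(sh,at('s0',230,207,.02)))
E
```

```text
[ 0.6509  0.072  -0.2584  0.0711] [[0.6, 3.2], [0.2, -0.4], [-0.3, -0.1], [-0.9, 0.5], [-0.9, 0.9], [0.1, -0.2]]
[ 0.5637  0.0941 -0.2415] [[-1.2, -1.3], [0.2, -0.6], [0.1, -0.1], [-0.0, -3.5], [0.8, -2.1], [-0.3, 0.4], [0.3, 0.5]]
tray in sheeter [-0.08996293 -0.00093669  0.        ] front [0.48119838 0.11444905 0.015     ] grip [ 0.52022117 -0.04959763  0.1816    ]
start [ 0.4725373  -0.04216471  0.178     ]
scraper grip [0.41191839 0.30394541 0.02      ] [0.40776307 0.30947513 0.02      ] [-0.29035794  0.16312509  0.02      ]
```

Emit:
{"api": "servo_tool", "payload": {
  "increments": [
    {"tz": -20, "wz": -0.18},
    {"wz": -0.18},
    {"wz": -0.18},
    {"wz": -0.18},
    {"wz": -0.18},
    {"wz": -0.18},
    {"wz": -0.18},
    {},
    {}
  ],
  "claw": 1
}}

```text
$.increments[0]: bad value
```

Emit:
{"api": "servo_tool", "payload": {
  "increments": [
    {"tx": 0, "ty": 0, "tz": -20, "wx": 0, "wy": 0, "wz": -0.18},
    {"tx": 0, "ty": 0, "tz": 0, "wx": 0, "wy": 0, "wz": -0.18},
    {"tx": 0, "ty": 0, "tz": 0, "wx": 0, "wy": 0, "wz": -0.18},
    {"tx": 0, "ty": 0, "tz": 0, "wx": 0, "wy": 0, "wz": -0.18},
    {"tx": 0, "ty": 0, "tz": 0, "wx": 0, "wy": 0, "wz": -0.18},
    {"tx": 0, "ty": 0, "tz": 0, "wx": 0, "wy": 0, "wz": -0.18},
    {"tx": 0, "ty": 0, "tz": 0, "wx": 0, "wy": 0, "wz": -0.18},
    {"tx": 0, "ty": 0, "tz": 0, "wx": 0, "wy": 0, "wz": -0.05},
    {"tx": 0, "ty": 0, "tz": 0, "wx": 0, "wy": 0, "wz": 0}
  ],
  "claw": 1
}}

```text
t: 1.23
tcp_pos: [0.5497, 0.0001, 0.2522]
orientation: [[-0.966, 0.258, -0.001], [0.258, 0.966, 0.0], [0.001, -0.0, -1.0]]
wrist_force: [0.2, -0.2, 0.1]
finger_gap: 0.086
grasp_force: 0.0
```

```bash
cat > st.py <<'E'
from h import *
q=robot.sense();sh=np.load('sh.npy');O=q['orientation'];np.set_printoptions(precision=4,suppress=True)
print(q['t'],'world',q['tcp_pos'],'sheeter',s(sh,q['tcp_pos']),'yaw err',np.arctan2(-O[1][0],-O[0][0])-sh[2],'F',q['wrist_force'],q['finger_gap'])
E
python3 st.py
```

```text
1.225 world [0.5497 0.0001 0.2522] sheeter [-0.0794 -0.0954  0.2522] yaw err -0.0029768038017173315 F [ 0.2069 -0.1882  0.0692] 0.0859542107789403
```

Emit:
{"api": "servo_tool", "payload": {
  "increments": [
    {"tx": 22, "ty": -20, "tz": 0, "wx": 0, "wy": 0, "wz": 0},
    {"tx": 22, "ty": -20, "tz": 0, "wx": 0, "wy": 0, "wz": 0},
    {"tx": 22, "ty": -21, "tz": 0, "wx": 0, "wy": 0, "wz": 0},
    {"tx": 0, "ty": 0, "tz": 25, "wx": 0, "wy": 0, "wz": 0},
    {"tx": 0, "ty": 0, "tz": 25, "wx": 0, "wy": 0, "wz": 0},
    {"tx": 0, "ty": 0, "tz": 24, "wx": 0, "wy": 0, "wz": 0},
    {"tx": 0, "ty": 0, "tz": 0, "wx": 0, "wy": 0, "wz": 0},
    {"tx": 0, "ty": 0, "tz": 0, "wx": 0, "wy": 0, "wz": 0}
  ]
}}

```text
t: 2.22
tcp_pos: [0.4709, -0.042, 0.1794]
orientation: [[-0.966, 0.258, 0.001], [0.258, 0.966, -0.0], [-0.001, -0.0, -1.0]]
wrist_force: [-0.1, 0.2, 0.2]
finger_gap: 0.001
grasp_force: 0.0
```

```bash
python3 st.py; python3 - <<'E'
from h import *
a=snap('scene','s1')['frame'];b=snap('side','d1')['frame']
c=np.hstack([cv2.resize(x,(400,450),interpolation=2) for x in (a[130:280,270:403],b[100:250,260:393])]);cv2.imwrite('pics/c1.png',c)
E
```

```text
2.225 world [ 0.4709 -0.042   0.1794] sheeter [-0.1449 -0.1563  0.1794] yaw err -0.00285703062853665 F [-0.0946  0.2268  0.2443] 0.0012336209825054131
```

View pics/c1.png

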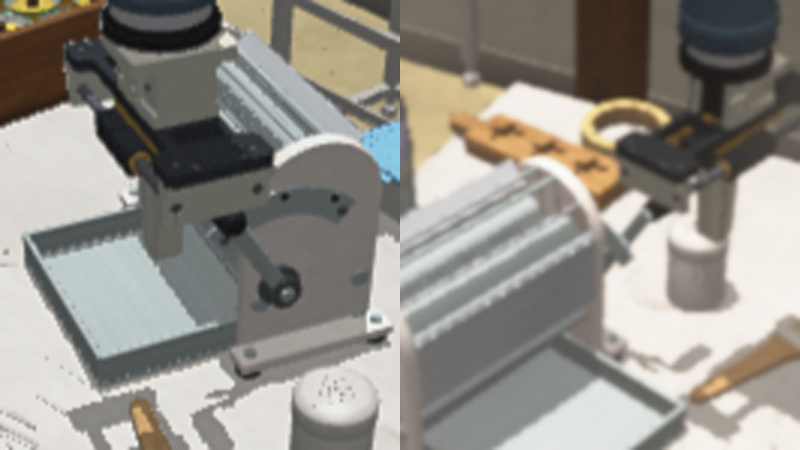

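The closed fingers stand just in front of the grip, clear of the frame (left half about (165,240), grip at (230,225)). I'll push now.

Emit:
{"api": "servo_tool", "payload": {
  "increments": [
    {"tx": -12, "ty": 0, "tz": 0, "wx": 0, "wy": 0, "wz": 0},
    {"tx": -12, "ty": 0, "tz": 0, "wx": 0, "wy": 0, "wz": 0},
    {"tx": -8, "ty": 0, "tz": 0, "wx": 0, "wy": 0, "wz": 0},
    {"tx": -8, "ty": 0, "tz": 0, "wx": 0, "wy": 0, "wz": 0},
    {"tx": -8, "ty": 0, "tz": 0, "wx": 0, "wy": 0, "wz": 0},
    {"tx": -8, "ty": 0, "tz": 0, "wx": 0, "wy": 0, "wz": 0},
    {"tx": -8, "ty": 0, "tz": 0, "wx": 0, "wy": 0, "wz": 0},
    {"tx": -8, "ty": 0, "tz": 0, "wx": 0, "wy": 0, "wz": 0}
  ]
}}

```text
t: 3.32
tcp_pos: [0.5408, -0.0606, 0.1786]
orientation: [[-0.966, 0.258, 0.0], [0.258, 0.966, -0.0], [-0.0, 0.0, -1.0]]
wrist_force: [-0.3, -0.1, 0.1]
finger_gap: 0.007
grasp_force: 0.0
```

```bash
python3 st.py
```

```text
3.325 world [ 0.5408 -0.0606  0.1786] sheeter [-0.0726 -0.1564  0.1786] yaw err -0.0023928174308323613 F [-0.2998 -0.078   0.1268] 0.007241741733348138
```

Emit:
{"api": "servo_tool", "payload": {
  "increments": [
    {"tx": -10, "ty": 0, "tz": 0, "wx": 0, "wy": 0, "wz": 0},
    {"tx": -10, "ty": 0, "tz": 0, "wx": 0, "wy": 0, "wz": 0},
    {"tx": -8, "ty": 0, "tz": 0, "wx": 0, "wy": 0, "wz": 0},
    {"tx": -8, "ty": 0, "tz": 0, "wx": 0, "wy": 0, "wz": 0},
    {"tx": -8, "ty": 0, "tz": 0, "wx": 0, "wy": 0, "wz": 0},
    {"tx": -8, "ty": 0, "tz": 0, "wx": 0, "wy": 0, "wz": 0},
    {"tx": -8, "ty": 0, "tz": 0, "wx": 0, "wy": 0, "wz": 0},
    {"tx": -8, "ty": 0, "tz": 0, "wx": 0, "wy": 0, "wz": 0},
    {"tx": -8, "ty": 0, "tz": 0, "wx": 0, "wy": 0, "wz": 0},
    {"tx": -6, "ty": 0, "tz": 0, "wx": 0, "wy": 0, "wz": 0},
    {"tx": 0, "ty": 0, "tz": 0, "wx": 0, "wy": 0, "wz": 0}
  ]
}}

```text
t: 4.7
tcp_pos: [0.6199, -0.0818, 0.1787]
orientation: [[-0.966, 0.258, 0.0], [0.258, 0.966, -0.0], [-0.001, -0.0, -1.0]]
wrist_force: [-0.9, -0.4, 0.1]
finger_gap: 0.005
grasp_force: 0.0
```

```bash
python3 st.py; python3 - <<'E'
from h import *
a=snap('scene','s2')['frame'];b=snap('side','d2')['frame']
c=np.hstack([cv2.resize(x,(400,450),interpolation=2) for x in (a[130:280,290:423],b[100:250,220:353])]);cv2.imwrite('pics/c2.png',c)
E
```

```text
4.7 world [ 0.6199 -0.0818  0.1787] sheeter [ 0.0092 -0.1566  0.1787] yaw err -0.0023716151180180334 F [-0.8632 -0.4042  0.0848] 0.00506137022997861
```

View pics/c2.png

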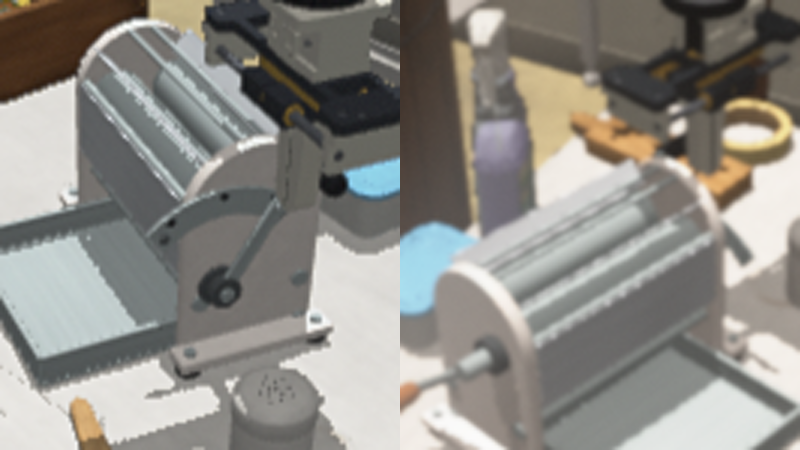

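The lever leans to the rear, with its grip at (335,183) ahead of the finger. I'll press lightly to confirm it is at the stop.

Emit:
{"api": "servo_tool", "payload": {
  "increments": [
    {"tx": -4, "ty": 0, "tz": 0, "wx": 0, "wy": 0, "wz": 0},
    {"tx": -3, "ty": 0, "tz": 0, "wx": 0, "wy": 0, "wz": 0},
    {"tx": -2, "ty": 0, "tz": 0, "wx": 0, "wy": 0, "wz": 0},
    {"tx": -1, "ty": 0, "tz": 0, "wx": 0, "wy": 0, "wz": 0},
    {"tx": 0, "ty": 0, "tz": 0, "wx": 0, "wy": 0, "wz": 0}
  ]
}}

```text
t: 5.42
tcp_pos: [0.6275, -0.0838, 0.1786]
orientation: [[-0.966, 0.258, -0.003], [0.258, 0.966, 0.001], [0.003, -0.0, -1.0]]
wrist_force: [-5.4, 1.0, 3.8]
finger_gap: 0.006
grasp_force: 3.0
```

```bash
python3 st.py
```

```text
5.425 world [ 0.6275 -0.0838  0.1786] sheeter [ 0.0172 -0.1566  0.1786] yaw err -0.0021870992938572975 F [-5.3976  1.0414  3.8219] 0.005975104321302939
```

Emit:
{"api": "servo_tool", "payload": {
  "increments": [
    {"tx": -2, "ty": 0, "tz": 0, "wx": 0, "wy": 0, "wz": 0},
    {"tx": -1, "ty": 0, "tz": 0, "wx": 0, "wy": 0, "wz": 0},
    {"tx": 0, "ty": 0, "tz": 0, "wx": 0, "wy": 0, "wz": 0}
  ]
}}

```text
t: 5.8
tcp_pos: [0.6277, -0.0838, 0.1785]
orientation: [[-0.966, 0.257, -0.009], [0.257, 0.966, 0.002], [0.009, -0.0, -1.0]]
wrist_force: [-14.3, 2.9, 8.9]
finger_gap: 0.006
grasp_force: 7.3
```

```bash
python3 st.py
```

```text
5.8 world [ 0.6277 -0.0838  0.1785] sheeter [ 0.0174 -0.1566  0.1785] yaw err -0.001924527549062971 F [-14.2673   2.9077   8.9204] 0.006182679816012228
```

Emit:
{"api": "servo_tool", "payload": {
  "increments": [
    {"tx": 15, "ty": 0, "tz": 0, "wx": 0, "wy": 0, "wz": 0},
    {"tx": 15, "ty": 0, "tz": 0, "wx": 0, "wy": 0, "wz": 0},
    {"tx": 0, "ty": 0, "tz": -30, "wx": 0, "wy": 0, "wz": 0},
    {"tx": 0, "ty": 0, "tz": -35, "wx": 0, "wy": 0, "wz": 0},
    {"tx": 35, "ty": 26, "tz": 0, "wx": 0, "wy": 0, "wz": 0},
    {"tx": 35, "ty": 26, "tz": 0, "wx": 0, "wy": 0, "wz": 0},
    {"tx": 35, "ty": 26, "tz": 0, "wx": 0, "wy": 0, "wz": 0},
    {"tx": 35, "ty": 26, "tz": 0, "wx": 0, "wy": 0, "wz": 0},
    {"tx": 35, "ty": 26, "tz": 0, "wx": 0, "wy": 0, "wz": 0},
    {"tx": 35, "ty": 26, "tz": 0, "wx": 0, "wy": 0, "wz": 0},
    {"tx": 0, "ty": 0, "tz": 0, "wx": 0, "wy": 0, "wz": 0}
  ],
  "claw": 0
}}

```text
t: 7.18
tcp_pos: [0.4387, 0.1295, 0.244]
orientation: [[-0.967, 0.255, 0.001], [0.255, 0.967, 0.001], [-0.0, 0.001, -1.0]]
wrist_force: [0.1, 0.1, 0.2]
finger_gap: 0.503
grasp_force: 0.0
```

```bash
python3 st.py; python3 - <<'E'
from h import *
a=snap('scene','s3')['frame'];b=snap('side','d3')['frame']
c=np.hstack([cv2.resize(x,(400,450),interpolation=2) for x in (a[130:280,270:403],b[140:290,240:373])]);cv2.imwrite('pics/c3.png',c)
E
```

```text
7.175 world [0.4387 0.1295 0.244 ] sheeter [-0.2199  0.0013  0.244 ] yaw err 0.0010003281169169709 F [0.1308 0.0664 0.2356] 0.5027536532583736
```

View pics/c3.png

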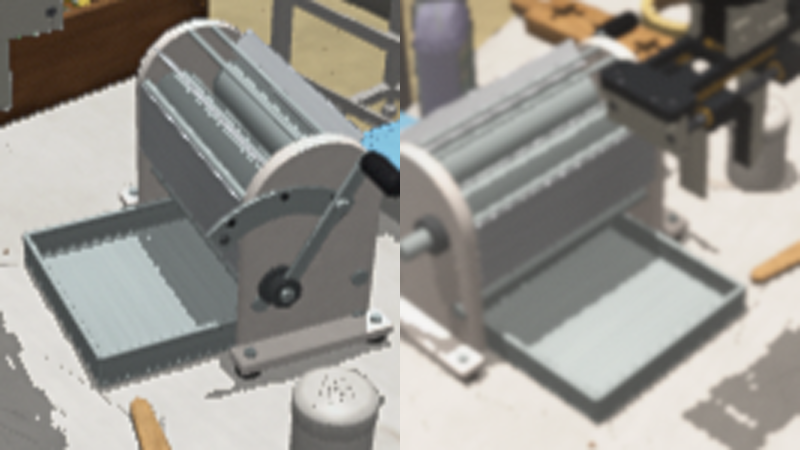

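The lever rests at the rear stop, grip at (380,172) and clear of the gripper, and the tray hasn't moved. I'll go down in front of the tray.

Emit:
{"api": "servo_tool", "payload": {
  "increments": [
    {"tx": 0, "ty": 0, "tz": 40, "wx": 0, "wy": 0, "wz": 0},
    {"tx": 0, "ty": 0, "tz": 40, "wx": 0, "wy": 0, "wz": 0},
    {"tx": 0, "ty": 0, "tz": 40, "wx": 0, "wy": 0, "wz": 0},
    {"tx": 0, "ty": 0, "tz": 40, "wx": 0, "wy": 0, "wz": 0},
    {"tx": 0, "ty": 0, "tz": 30, "wx": 0, "wy": 0, "wz": 0},
    {"tx": 0, "ty": 0, "tz": 20, "wx": 0, "wy": 0, "wz": 0},
    {"tx": 0, "ty": 0, "tz": 10, "wx": 0, "wy": 0, "wz": 0},
    {"tx": 0, "ty": 0, "tz": 0, "wx": 0, "wy": 0, "wz": 0},
    {"tx": 0, "ty": 0, "tz": 0, "wx": 0, "wy": 0, "wz": 0}
  ]
}}

```text
t: 8.4
tcp_pos: [0.4411, 0.1275, 0.0243]
orientation: [[-0.966, 0.258, 0.002], [0.258, 0.966, 0.0], [-0.001, 0.0, -1.0]]
wrist_force: [0.7, -0.8, 0.5]
finger_gap: 0.499
grasp_force: 0.0
```

```bash
python3 st.py
```

```text
8.4 world [0.4411 0.1275 0.0243] sheeter [-0.217  -0.      0.0243] yaw err -0.0026906721863615424 F [ 0.686  -0.7777  0.5282] 0.49940023095923425
```

Emit:
{"api": "servo_tool", "payload": {
  "increments": [
    {"tx": -10, "ty": 0, "tz": 0, "wx": 0, "wy": 0, "wz": 0},
    {"tx": -10, "ty": 0, "tz": 0, "wx": 0, "wy": 0, "wz": 0},
    {"tx": -6, "ty": 0, "tz": 0, "wx": 0, "wy": 0, "wz": 0},
    {"tx": -6, "ty": 0, "tz": 0, "wx": 0, "wy": 0, "wz": 0},
    {"tx": -6, "ty": 0, "tz": 0, "wx": 0, "wy": 0, "wz": 0},
    {"tx": -6, "ty": 0, "tz": 0, "wx": 0, "wy": 0, "wz": 0},
    {"tx": -6, "ty": 0, "tz": 0, "wx": 0, "wy": 0, "wz": 0},
    {"tx": -6, "ty": 0, "tz": 0, "wx": 0, "wy": 0, "wz": 0},
    {"tx": -6, "ty": 0, "tz": 0, "wx": 0, "wy": 0, "wz": 0},
    {"tx": -6, "ty": 0, "tz": 0, "wx": 0, "wy": 0, "wz": 0},
    {"tx": -6, "ty": 0, "tz": 0, "wx": 0, "wy": 0, "wz": 0},
    {"tx": 0, "ty": 0, "tz": 0, "wx": 0, "wy": 0, "wz": 0}
  ]
}}

```text
t: 9.9
tcp_pos: [0.5129, 0.1083, 0.0239]
orientation: [[-0.966, 0.258, 0.002], [0.258, 0.966, -0.0], [-0.002, 0.0, -1.0]]
wrist_force: [0.2, -0.0, 0.2]
finger_gap: 0.496
grasp_force: 0.0
```

```bash
python3 st.py
```

```text
9.9 world [0.5129 0.1083 0.0239] sheeter [-0.1428 -0.0002  0.0239] yaw err -0.002565236404587723 F [ 0.1693 -0.0047  0.1528] 0.4958596904247401
```

Emit:
{"api": "servo_tool", "payload": {
  "increments": [
    {"tx": -3, "ty": 0, "tz": 0, "wx": 0, "wy": 0, "wz": 0},
    {"tx": -3, "ty": 0, "tz": 0, "wx": 0, "wy": 0, "wz": 0},
    {"tx": -2, "ty": 0, "tz": 0, "wx": 0, "wy": 0, "wz": 0},
    {"tx": -2, "ty": 0, "tz": 0, "wx": 0, "wy": 0, "wz": 0},
    {"tx": 0, "ty": 0, "tz": 0, "wx": 0, "wy": 0, "wz": 0}
  ]
}}

```text
t: 10.52
tcp_pos: [0.5216, 0.106, 0.0237]
orientation: [[-0.966, 0.258, 0.0], [0.258, 0.966, -0.0], [-0.0, 0.0, -1.0]]
wrist_force: [-2.4, 0.8, 1.7]
finger_gap: 0.502
grasp_force: 1.2
```

```bash
python3 st.py
```

```text
10.525 world [0.5216 0.106  0.0237] sheeter [-0.1337 -0.0003  0.0237] yaw err -0.0023938607195759243 F [-2.4381  0.787   1.7108] 0.5019824335137857
```

Emit:
{"api": "servo_tool", "payload": {
  "increments": [
    {"tx": -2, "ty": 0, "tz": 0, "wx": 0, "wy": 0, "wz": 0},
    {"tx": -2, "ty": 0, "tz": 0, "wx": 0, "wy": 0, "wz": 0},
    {"tx": 0, "ty": 0, "tz": 0, "wx": 0, "wy": 0, "wz": 0}
  ]
}}

```text
t: 10.9
tcp_pos: [0.5218, 0.1058, 0.0232]
orientation: [[-0.966, 0.258, -0.007], [0.258, 0.966, 0.001], [0.007, -0.001, -1.0]]
wrist_force: [-11.0, 4.3, 8.9]
finger_gap: 0.501
grasp_force: 5.7
```

```bash
python3 st.py
```

```text
10.9 world [0.5218 0.1058 0.0232] sheeter [-0.1335 -0.0003  0.0232] yaw err -0.0024433011441609698 F [-10.9643   4.3268   8.9121] 0.5007561289074031
```

The tray is firm against its stop at the expected place. I'll back off straight, then rise.

Emit:
{"api": "servo_tool", "payload": {
  "increments": [
    {"tx": 5, "ty": 0, "tz": 0, "wx": 0, "wy": 0, "wz": 0},
    {"tx": 10, "ty": 0, "tz": 0, "wx": 0, "wy": 0, "wz": 0},
    {"tx": 20, "ty": 0, "tz": 0, "wx": 0, "wy": 0, "wz": 0},
    {"tx": 10, "ty": 0, "tz": -20, "wx": 0, "wy": 0, "wz": 0},
    {"tx": 0, "ty": 0, "tz": -40, "wx": 0, "wy": 0, "wz": 0},
    {"tx": 0, "ty": 0, "tz": -50, "wx": 0, "wy": 0, "wz": 0},
    {"tx": 0, "ty": 0, "tz": -50, "wx": 0, "wy": 0, "wz": 0},
    {"tx": 0, "ty": 0, "tz": -50, "wx": 0, "wy": 0, "wz": 0},
    {"tx": 0, "ty": 0, "tz": 0, "wx": 0, "wy": 0, "wz": 0},
    {"tx": 0, "ty": 0, "tz": 0, "wx": 0, "wy": 0, "wz": 0}
  ]
}}

```text
t: 12.15
tcp_pos: [0.4814, 0.1165, 0.2332]
orientation: [[-0.966, 0.258, 0.0], [0.258, 0.966, -0.0], [-0.0, -0.0, -1.0]]
wrist_force: [0.7, -0.1, -0.2]
finger_gap: 0.502
grasp_force: 0.0
```

```bash
python3 st.py; python3 - <<'E'
from h import *
a=snap('scene','s4')['frame'];b=snap('side','d4')['frame']
c=np.hstack([cv2.resize(x,(400,450),interpolation=2) for x in (a[160:310,270:403],b[140:290,240:373])])
cv2.imwrite('pics/c4.png',c)
sh=np.load('sh.npy')
for y in(.095,-.095):
  p=w(sh,(-.127,y,.03));u,v=proj('s4',p),proj('d4',p);print(((u-[270,160])*[400/133,3]).round(),((v-[240,140])*[400/133,3]+[400,0]).round())
E
```

```text
12.15 world [0.4814 0.1165 0.2332] sheeter [-0.1753 -0.0003  0.2332] yaw err -0.0024540659017793787 F [ 0.7061 -0.1224 -0.1908] 0.5015425533194304
[ 71. 130.] [553. 370.]
[151. 253.] [706. 260.]
```

View pics/c4.png

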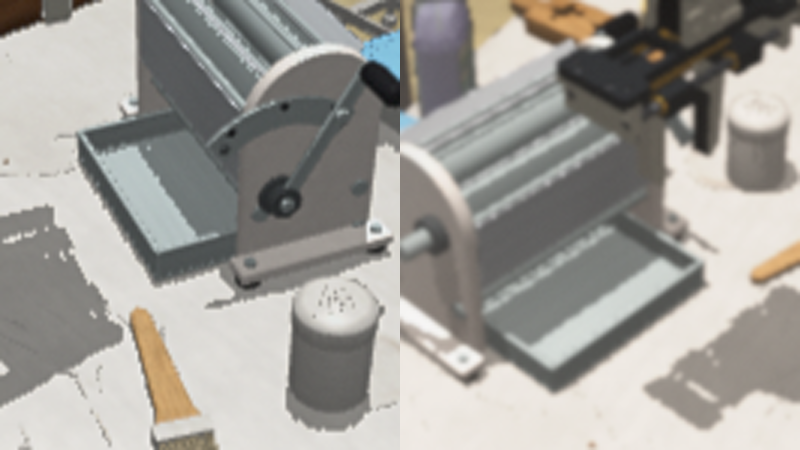

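The tray's front corners, (78,133) and (152,252) in the left half and (553,370) and (703,262) in the right, match the predicted home position. The lever is at the rear stop, and the shaker and brush haven't moved.

```bash
python3 -c "
from station import robot
print(robot.sign_off())"
```

```text
the job is handed in; nothing more can be done
None
```

The gap lever rests at its far stop and the catch tray is home against its stop, both pushed in the order asked with only the fingers; I handed the job in at about 12 s of the 51 s allowed, and the hand-in gave no verdict.

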